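# Seat the mincer plate on its pin

## Task

The mincing head stands mouth up on the packing bench for reassembly, and its perforated plate is still riding high because its notch is not over the locating pin. Without lifting the plate or taking its lug between the fingers, push the lug round with a fingertip until the notch is over the pin, then press the plate fully home, flush with the rim, and leave it there. Leave the ring nut, the jar and the cross knife where they are.

Things in the scene. Friction and masses are not known exactly. Their poses are not given: they have to be found in the camera images.
- mincer_head: cast aluminium mincing head, fixed, standing mouth up: rim 124 mm across, 120 mm above the bench. Origin: centre of its underside, on the plate's axis; z up, x from the axis to the pin, y to the flanged feed throat (ends 95 mm from the axis, below the rim). A dark spindle end, 16 mm across, on the axis, tops out at 123 mm: below the raised plate's face, 3 mm above the seated plate's.
- pin (a point): a point on the locating pin, 45 mm from the head's axis, 113 mm above the bench. The pin is 6 mm thick, lies radially and reaches in from the bore wall to 41 mm from the axis, its top 4 mm below the rim. The plate hides it, but its dark round head, 16 mm across, sticks out 14 mm from the outside of the head just under the rim at the same bearing.
- notch (a point): middle of the notch in the plate's rim, 45 mm from the plate's axis, half way through the plate's thickness. The notch is 14 mm wide and 11 mm deep, cut right through, so the pin enters it within about 3.5 mm (4.5 degrees) either side.
- lug_top (a point): middle of the flat top of the plate's lug: a single upright steel stud 18 mm across and 18 mm high on the plate's face, 34 mm from the plate's axis, exactly opposite the notch. The lug top is 145 mm above the bench with the plate up and 138 mm when it is home.
- plate_press (a joint): how far the plate (perforated steel disc, 100 mm across, 10 mm thick) is pressed down, m: 0 at the start (face 127 mm above the bench), 0.007 fully home (face flush with the rim, 120 mm); negative: lifted. The spindle keeps it level and centred; a tight seal holds it at any height. About 8 N, on the lug's top or the face, pushes it down. Off the notch, the pin stops it within 2 mm.
- plate_turn (a joint): turn of the plate about its upright axis, rad, positive anticlockwise seen from above; 0 (or a whole turn) has the notch over the pin. It turns freely either way; turning takes about 3 N pushed sideways at the lug, and it stops as soon as the push stops.
- ring_nut: loose aluminium ring nut, 144 mm across, 28 mm high, lying on the bench beyond the pin side of the head; origin at the centre of its underside. To be left alone.
- grease_jar: loose white plastic jar, 60 mm across, 75 mm high, standing on the bench; origin at the centre of its underside. To be left alone.
- cross_knife: loose dark steel four-bladed knife, 86 mm across, 16 mm high, lying on the bench; origin at the centre of its underside. To be left alone.
Things that resemble listed ones, but are neither listed nor needed, are in the scene too. What is meant by the mincer_head is not orange, and is the larger of those in its own colour.

How it is judged:
By the outcome, as a careful person would: the job done as asked, in the order asked, and still so for the second after the job is handed in, with the robot touching nothing.
It also fails if it takes over 51 s, if anything falls off the work surface, if the arm or the gripper's body presses on something with over 40 N, if the wrist force passes 120 N, or if a joint passes its speed limit or range.

## Robot

A 6-joint arm with a two-finger parallel gripper is mounted at the origin on the work surface. World frame = base frame: x ahead of the robot, y to its left, z up, the work surface at z = 0. Lengths are in m, angles in rad, forces in N, time in s.
With the tool pointing down it reaches from about 0.3 to 0.775 m from the base axis. Payload 14.6 kg.
Tool frame: the origin (TCP) lies midway between the tips of the shut fingers; the grasp point (between the pads) lies 19 mm behind it (ctrl.tcp_to_grasp is the distance from the TCP to the grasp point, in m); x points along the fingers, y is the direction in which the jaws open and shut, and the axes are right-handed (so a half turn about x gives the same grasp; the last joint's range is limited). The gripper opens to 94 mm and grips with 3 to 60 N. Pads are 16 mm wide; open, the fingers measure 119 mm over their backs; the gripper's body (75 mm by 177 mm) begins 78 mm behind the grasp point.
Start: joints at [-1.265, 0.3, 1.521, -0, 1.321, -0.067], TCP at [0.2, -0.512, 0.205] pointing down, gripper open.
Joint ranges: [-3.03, 3.03], [-0.79, 2.21], [0.23, 2.52], [-1.04, 4.18], [0, 3.07], [-2.55, 2.55]. Speed limits (rad/s): [2.22, 2.22, 2.57, 3.14, 3.14, 3.14].

## Interface

Orientations are given as [roll, pitch, yaw] about the fixed x, y, z axes, in that order (R = Rz(yaw) Ry(pitch) Rx(roll)).
In Python, from station import ctrl gives the robot as it stands.
- The arm moves only by the tool jog_arm, never from a script. Its argument "rows" is one flat list of numbers, 7 for each row, row after row: the shift along the world's x, y, z in m, then the turn, a rotation vector about the world's x, y, z in degrees, then the closure, from 0 (fully open) to 1 (shut). A call has 1 to 8 rows; each row shifts and turns the commanded pose from where the row before left it; what a row does not reach is not made up. A row lasts 1/12 s, in which the tool goes at most 41.7 mm and 7.16 degrees, less where a joint would pass 70% of its speed; a pose out of reach is approached as far as the arm can. A call with a gripper value outside its range is refused whole. The fingers move at their own pace and stop on an object; "squeeze" is the grip in N (left out, the last holds). Time passes only in rows, so rows that do not move let the fingers close. It gives the time, the measured TCP pose, the force and the opening at its end, in the units of the state.
- ctrl.get_obs(): the state, without advancing time (a new reading comes with each control period).
- ctrl.camera(name): name is "side" or "top"; returns (picture, depth): 420x560x3 uint8, red, green, blue; 420x560 float32, m along the optical axis (not along the pixel's ray), 0 where there is no reading.
- ctrl.camera_model(name): a dict with "K" (3x3 intrinsics, pixels), "extrinsics" (4x4, takes a point from camera to world coordinates). Camera axes: x right, y down, z forward; pixel columns grow to the right and rows downward; lengths in m; the calibration is good to about 2 mm. A picture is of the moment at which its call begins. camera_model takes no time and is no camera call.
- ctrl.hand_in(): hands the job in, once; it reports no verdict.
The state is a dict: "time_s": time; "qpos": joint angles; "joint_vel": joint speeds; "tau": joint torques, N m; "ee_pos": TCP position; "eef_rot": TCP orientation; "force": force on the tool from outside, world axes, zero at the start; "moment": the same for the moment, N m; "grip_width": finger opening in m.
Only numpy, scipy, OpenCV 4.12 (cv2) and the standard library are available. Lean on these libraries where they do the work, as an engineer would, in place of code of your own. Each camera call takes 0.05 s, during which the arm holds its last target.

## Working session

There is one attempt and no reset: what is moved stays moved. The work goes in short steps, Python scripts to look and compute and a tool call to move; the robot and the scene stay as the last step left them, time stands still between calls to the robot, and variables do not carry over. Pictures are saved under pics/ and viewed, and the job is handed in when it is done.

Besides the shell and the picture viewer there is one more tool, called in YAML: its name, and indented under it one key for each argument. jog_arm: Moves the arm, as the interface text tells. Its arguments: {"type":"object","properties":{"rows":{"type":"array"},"squeeze":{"type":"number"}},"required":["rows"]}

```bash
ls; mkdir -p pics
python3 - <<'E'
from station import ctrl
import cv2,numpy as np
for n in ["top","side"]:
    p,d=ctrl.camera(n); cv2.imwrite(f"pics/{n}0.png",p[:,:,::-1]); np.save(f"{n}0.npy",d)
    m=ctrl.camera_model(n); print(n,np.round(m["K"],1).tolist(),np.round(m["extrinsics"],3).tolist())
print(ctrl.get_obs())
E
```

```text
pics
top [[454.4, 0.0, 280.0], [0.0, 454.4, 212.2], [0.0, 0.0, 1.0]] [[0.015, -0.987, 0.159, 0.415], [-1.0, -0.015, -0.004, 0.042], [0.006, -0.159, -0.987, 1.022], [0.0, 0.0, 0.0, 1.0]]
side [[471.8, 0.0, 283.4], [0.0, 471.8, 212.1], [0.0, 0.0, 1.0]] [[-0.874, -0.265, 0.407, 0.233], [-0.486, 0.483, -0.728, 0.651], [-0.004, -0.834, -0.551, 0.547], [0.0, 0.0, 0.0, 1.0]]
{'time_s': 0.1, 'qpos': array([-1.26461187e+00,  3.00417610e-01,  1.52149495e+00,  1.11515979e-05,
        1.32069430e+00, -6.65903107e-02]), 'joint_vel': array([-7.76958044e-05, -9.52552355e-04, -1.67232851e-03, -9.61289996e-04,
        7.55592934e-06, -6.92669759e-04]), 'tau': array([ 2.84008805e-03, -5.32633531e+01, -3.53282726e+01,  7.10156746e-02,
        2.34677747e-02, -6.76896866e-05]), 'ee_pos': array([ 0.20024775, -0.51200987,  0.2049521 ]), 'eef_rot': array([-1.64803672,  1.56978206,  1.86632794]), 'force': array([-0.1048136 , -0.58341738,  0.32691493]), 'moment': array([0.01637908, 0.01006034, 0.0295254 ]), 'grip_width': 0.09399473345301324}
```

View pics/top0.png

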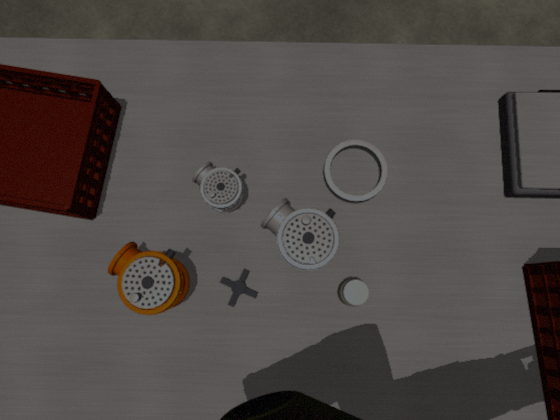

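View pics/side0.png

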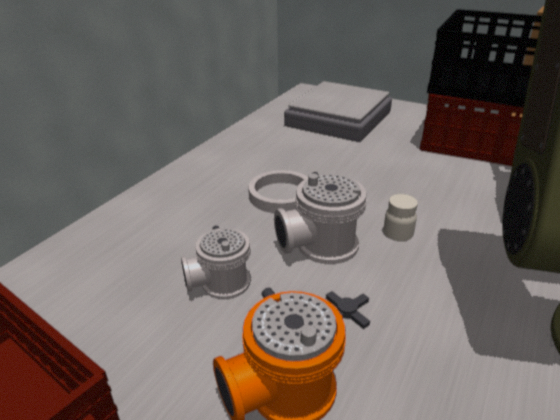

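Three heads appear in the top view: orange at (150,280), small grey at (220,187) and large grey at (307,238). The larger non-orange one at (307,238) fits the description, and its pin head shows at about (331,212). I'll confirm this in a crop and measure it.

```bash
cat > h.py <<'E'
import numpy as np,cv2
from station import ctrl
def cloud(n,d):
    m=ctrl.camera_model(n);K=m["K"];E=m["extrinsics"]
    v,u=np.mgrid[0:420,0:560]
    P=np.stack([(u-K[0,2])/K[0,0]*d,(v-K[1,2])/K[1,1]*d,d],-1)
    return P@E[:3,:3].T+E[:3,3]
def ray(n,u,v,z):
    m=ctrl.camera_model(n);K=m["K"];E=m["extrinsics"]
    r=E[:3,:3]@np.array([(u-K[0,2])/K[0,0],(v-K[1,2])/K[1,1],1]);o=E[:3,3]
    return o+r*(z-o[2])/r[2]
def proj(n,p):
    m=ctrl.camera_model(n);K=m["K"];E=m["extrinsics"]
    c=E[:3,:3].T@(np.asarray(p)-E[:3,3]);return (K@c)[:2]/c[2]
E
python3 - <<'E'
from h import *
p=cv2.imread("pics/top0.png");q=cv2.imread("pics/side0.png")
a=cv2.resize(p[190:280,255:355],(600,540),interpolation=cv2.INTER_CUBIC)
a=cv2.convertScaleAbs(a,alpha=1.4)
cv2.imwrite("pics/topc.png",a)
b=cv2.resize(q[165:265,265:385],(720,600),interpolation=cv2.INTER_CUBIC);cv2.imwrite("pics/sidec.png",b)
for n,(u0,u1,v0,v1) in {"top":(255,355,190,280),"side":(265,385,165,265)}.items():
    X=cloud(n,np.load(n+"0.npy"))[v0:v1,u0:u1].reshape(-1,3)
    z=X[:,2]; print(n,np.histogram(z,bins=np.arange(0.09,0.16,.005)))
    L=X[z>.137]; print("lug",len(L),L.mean(0),np.median(L[:,2]), (L.max(0)+L.min(0))/2)
    F=X[(z>.122)&(z<.132)]; (c,r)=cv2.minEnclosingCircle(F[:,:2].astype(np.float32)); print("face",len(F),F.mean(0),c,r)
    R=X[(z>.113)&(z<.124)]; (c,r)=cv2.minEnclosingCircle(R[:,:2].astype(np.float32)); print("rim",len(R),R.mean(0),c,r)
E
```

```text
top (array([ 109,   61,    7,  128,   59,  244,  745, 1538,  345,    1,   14,
         55,    0,    0]), array([0.09 , 0.095, 0.1  , 0.105, 0.11 , 0.115, 0.12 , 0.125, 0.13 ,
       0.135, 0.14 , 0.145, 0.15 , 0.155, 0.16 ]))
lug 107 [0.49670274 0.00879479 0.45722473] 0.14752106476908156 [0.48244371 0.01238769 0.58120831]
face 2178 [ 0.50767675 -0.0160036   0.12773761] (0.5132068991661072, -0.021568968892097473) 0.06827571243047714
rim 941 [ 0.51061526 -0.01863748  0.12091293] (0.5127288699150085, -0.021958349272608757) 0.06908676773309708
side (array([ 215,  159,  162,  233,  170,  617,  257, 1150,   26,   26,   50,
          4,    0,    0]), array([0.09 , 0.095, 0.1  , 0.105, 0.11 , 0.115, 0.12 , 0.125, 0.13 ,
       0.135, 0.14 , 0.145, 0.15 , 0.155, 0.16 ]))
lug 125 [0.40539973 0.28336845 0.32051338] 0.1447461460544714 [0.39199159 0.31619706 0.34223009]
face 1328 [ 0.50492121 -0.00918983  0.12601042] (0.5082888007164001, -0.014191169291734695) 0.05171973258256912
rim 827 [0.49620644 0.0154044  0.11850919] (0.514778733253479, -0.019521504640579224) 0.07197083532810211
```

View pics/topc.png

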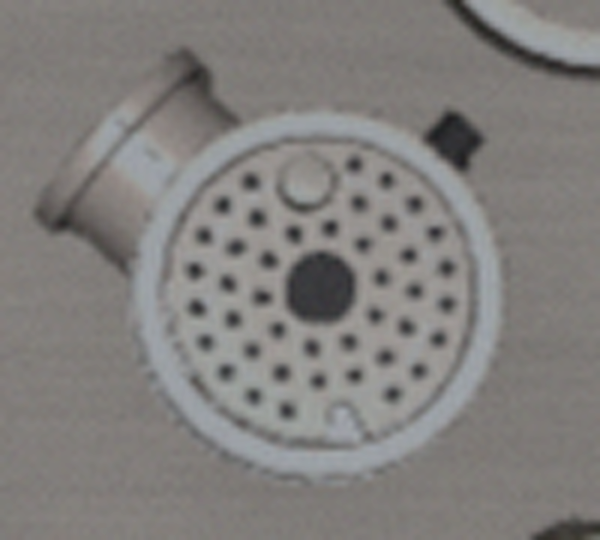

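View pics/sidec.png

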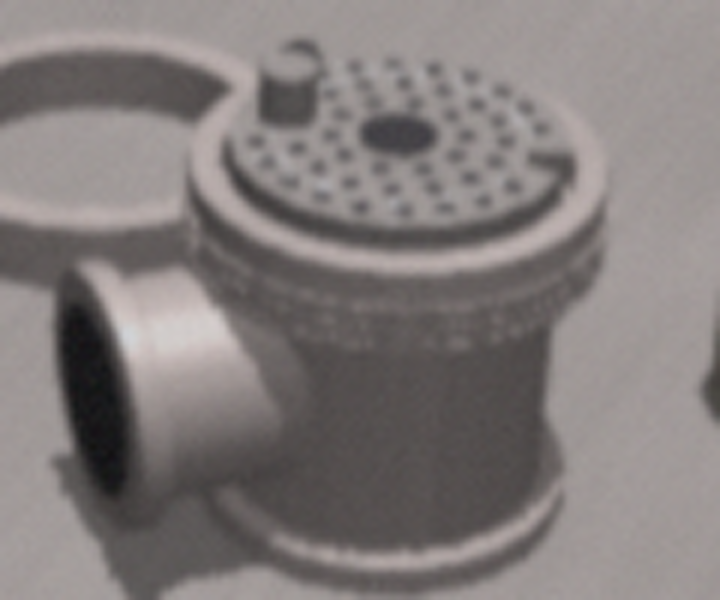

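```bash
cat >> h.py <<'E'
def c(x,y,s=6,u0=255,v0=190): return u0+(x+.5)/s-.5, v0+(y+.5)/s-.5
E
python3 - <<'E'
from h import *
A=ray("top",*c(320,287),.127); A2=ray("top",*c(318,295),.120)
ps=ray("side",265+398/6,165+134/6,.125)
L=ray("top",*c(306,180),.145); Ls=ray("side",265+290/6,165+63/6,.145)
pin=ray("top",*c(457,138),.113); N=ray("top",*c(346,424),.127)
b=lambda P,Q:(np.degrees(np.arctan2(P[1]-Q[1],P[0]-Q[0])),np.linalg.norm((P-Q)[:2]))
print("axis",A,A2,ps); print("lug",L,b(L,A),Ls,b(Ls,ps)); print("pin",pin,b(pin,A));print("notch",N,b(N,A))
T=ray("top",*c(121,142),.07);print("throat",T,b(T,A))
# colour of rim: ellipse fit via dark pin head
p=cv2.imread("pics/top0.png").max(2)[190:280,255:355]
v,u=np.nonzero(p<60); 
for w in (40,50,60,70):
    n,l,st,ce=cv2.connectedComponentsWithStats((p<w).astype(np.uint8)); print(w,[(s[4],(round(x+255,1),round(y+190,1))) for s,(x,y) in zip(st[1:],ce[1:]) if s[4]>15])
print([ (k,np.round(ray("top",u,v,z),3)) for k,u,v,z in [("ring",355,170,.028),("jar",353,291,.07),("knife",239,287,.01)]])
E
```

```text
axis [ 0.50951858 -0.01684257  0.127     ] [ 0.50757777 -0.01665493  0.12      ] [ 0.50941771 -0.01697691  0.125     ]
lug [ 0.54246565 -0.01092897  0.145     ] (np.float64(10.175554343292024), np.float64(0.03347356670052934)) [ 0.54079757 -0.00758926  0.145     ] (np.float64(16.65516099420727), np.float64(0.03275398941559872))
pin [ 0.56222353 -0.06381223  0.113     ] (np.float64(-41.706822870454666), np.float64(0.07059716982519167))
notch [ 0.46467573 -0.02556663  0.127     ] (np.float64(-168.99078082488134), np.float64(0.04568359614645895))
throat [0.56588174 0.04998473 0.07      ] (np.float64(49.855212657357264), np.float64(0.08742249881420955))
40 [(np.int32(39), (np.float64(330.3), np.float64(212.9)))]
50 [(np.int32(44), (np.float64(341.5), np.float64(197.4))), (np.int32(50), (np.float64(330.3), np.float64(212.8))), (np.int32(92), (np.float64(307.9), np.float64(237.5))), (np.int32(20), (np.float64(349.4), np.float64(278.2)))]
60 [(np.int32(58), (np.float64(341.1), np.float64(197.4))), (np.int32(22), (np.float64(287.0), np.float64(202.3))), (np.int32(53), (np.float64(330.3), np.float64(212.8))), (np.int32(18), (np.float64(265.1), np.float64(226.2))), (np.int32(99), (np.float64(308.0), np.float64(237.3))), (np.int32(25), (np.float64(349.6), np.float64(278.1)))]
70 [(np.int32(70), (np.float64(340.7), np.float64(197.2))), (np.int32(55), (np.float64(287.6), np.float64(203.8))), (np.int32(62), (np.float64(330.4), np.float64(212.7))), (np.int32(59), (np.float64(267.8), np.float64(227.8))), (np.int32(109), (np.float64(307.9), np.float64(237.6))), (np.int32(30), (np.float64(349.5), np.float64(277.9)))]
[('ring', array([ 0.674, -0.129,  0.028])), ('jar', array([ 0.406, -0.114,  0.07 ])), ('knife', array([0.41 , 0.126, 0.01 ]))]
```

Run:
```python
from h import *
from scipy.spatial.transform import Rotation as R
o=ctrl.get_obs();M=R.from_euler('xyz',o['eef_rot']).as_matrix();print(M.round(3))
print(np.degrees(np.arctan2(M[1,1:],M[0,1:])))
```

```text
[[-0.     0.364 -0.931]
 [ 0.001 -0.931 -0.364]
 [-1.    -0.001 -0.   ]]
[ -68.64173523 -158.64173976]
```

jog_arm:
  rows: [0.0145,0.0195,0,0,0,-0.5,1,0.0145,0.0195,0,0,0,-0.5,1,0.0145,0.0195,0,0,0,-0.5,1,0.0145,0.0195,0,0,0,-0.5,1,0.0145,0.0195,0,0,0,-0.5,1,0.0145,0.0195,0,0,0,-0.5,1,0.0145,0.0195,0,0,0,-0.5,1,0.0145,0.0195,0,0,0,-0.5,1]
  squeeze: 20

```text
time_s: 0.77
ee_pos: [0.3168, -0.3551, 0.2052]
eef_rot: [-1.144, 1.57, 2.3]
force: [0.4, -0.3, 0.1]
grip_width: 0.0441
```

jog_arm:
  rows: [0.0145,0.0195,0,0,0,-0.5,1,0.0145,0.0195,0,0,0,-0.5,1,0.0145,0.0195,0,0,0,-0.5,1,0.0145,0.0195,0,0,0,-0.5,1,0.0145,0.0195,0,0,0,-0.5,1,0.0145,0.0195,0,0,0,-0.5,1,0.0145,0.0195,0,0,0,-0.5,1,0.0145,0.0195,0,0,0,-0.5,1]

```text
time_s: 1.43
ee_pos: [0.4328, -0.1991, 0.2053]
eef_rot: [-0.725, 1.57, 2.649]
force: [0.1, 0.1, -0.1]
grip_width: 0.0003
```

jog_arm:
  rows: [0.0145,0.0195,0,0,0,-0.5,1,0.0145,0.0195,0,0,0,-0.5,1,0.0145,0.0195,0,0,0,-0.5,1,0.0145,0.0195,0,0,0,-0.5,1,0.0145,0.0195,0,0,0,-0.5,1,0.0145,0.0195,0,0,0,-0.5,1,0.0145,0.0195,0,0,0,0,1,0,0,0,0,0,0,1]

```text
time_s: 2.1
ee_pos: [0.5352, -0.0609, 0.2049]
eef_rot: [-1.105, 1.57, 2.22]
force: [0.1, 0.2, -0.7]
grip_width: 0.0005
```

jog_arm:
  rows: [0.006,0.008,-0.01,0,0,0,1,0.006,0.008,-0.015,0,0,0,1,0,0,-0.015,0,0,0,1,0,0,-0.015,0,0,0,1,0,0,-0.01,0,0,0,1,0,0,-0.005,0,0,0,1,0,0,-0.002,0,0,0,1,0,0,0,0,0,0,1]

```text
time_s: 2.77
ee_pos: [0.5458, -0.0479, 0.1334]
eef_rot: [-0.327, 1.571, 2.995]
force: [0.3, 0.8, -0.2]
grip_width: 0.0008
```

Run:
```python
from h import *
from scipy.spatial.transform import Rotation as R
for n in ["side","top"]:
    p,d=ctrl.camera(n); cv2.imwrite(f"pics/{n}1.png",p[:,:,::-1])
    u0,v0,w,h=(240,150,160,120) if n=="side" else (255,180,120,90)
    cv2.imwrite(f"pics/{n}1c.png",cv2.resize(p[v0:v0+h,u0:u0+w,::-1],(800,600),interpolation=cv2.INTER_CUBIC))
o=ctrl.get_obs();M=R.from_euler('xyz',o['eef_rot']).as_matrix()
print(o['ee_pos'],np.degrees(np.arctan2(M[1,1:],M[0,1:])),o['force'],o['qpos'])
```

```text
[ 0.54612457 -0.04789088  0.1341401 ] [ -79.65515998 -169.65513789] [-0.27378991 -0.18788639  0.39407528] [-1.54280041e-01  3.63804086e-01  1.60932827e+00  8.74472671e-07
  1.16734458e+00  1.23596423e+00]
```

View pics/side1c.png

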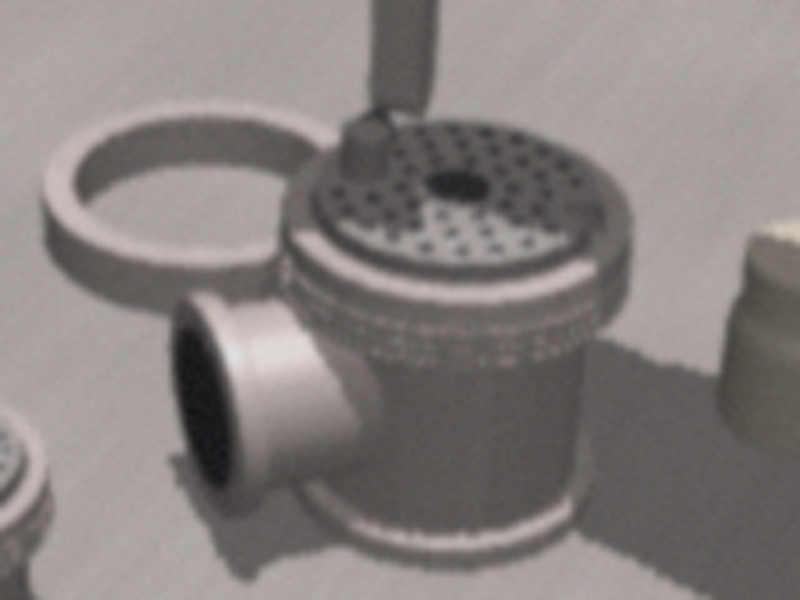

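View pics/top1.png

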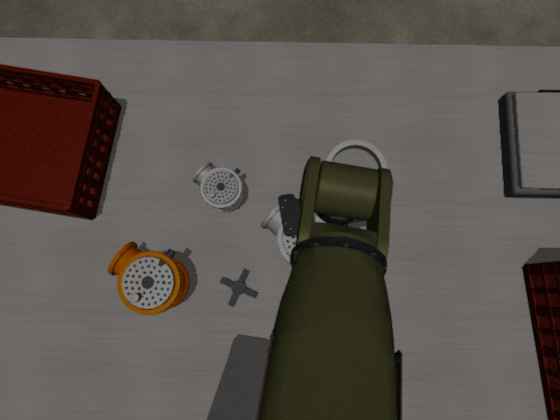

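The side view shows the shut fingertip behind the lug at (400,100), clear of the plate. Next I'll approach along the tangent.

jog_arm:
  rows: [0.0005,0.004,-0.001,0,0,0,1,0,0.004,0,0,0,0,1,0,0.003,0,0,0,0,1,0,0.002,0,0,0,0,1,-0.0003,0.002,0,0,0,0,1,-0.0003,0.002,0,0,0,0,1,0,0,0,0,0,0,1]

```text
time_s: 3.45
ee_pos: [0.5459, -0.0306, 0.1326]
eef_rot: [2.469, 1.57, -0.492]
force: [2.1, -0.7, -0.1]
grip_width: 0.0003
```

```bash
cat > arc.py <<'E'
import sys
from h import *
from scipy.spatial.transform import Rotation as R
n,st=int(sys.argv[1]),float(sys.argv[2])
o=ctrl.get_obs();M=R.from_euler('xyz',o['eef_rot']).as_matrix()
ax=np.array([.5088,-.0168]);r=o['ee_pos'][:2]-ax
print(o['ee_pos'].round(4),o['force'].round(1),"r",np.hypot(*r),"tipbear",np.degrees(np.arctan2(r[1],r[0])),"ybear",np.degrees(np.arctan2(M[1,1],M[0,1])))
prev=r
for i in range(1,n+1):
    a=np.radians(st*i);q=np.array([r[0]*np.cos(a)-r[1]*np.sin(a),r[0]*np.sin(a)+r[1]*np.cos(a)])
    print((q-prev).round(4));prev=q
E
python3 arc.py 8 5
```

```text
[ 0.5459 -0.0306  0.1326] [ 2.1 -0.7 -0.1] r 0.03952959724315236 tipbear -20.373565661839333 ybear -79.62523077048684
[0.0011 0.0033]
[0.0008 0.0034]
[0.0005 0.0034]
[0.0002 0.0034]
[-0.0001  0.0034]
[-0.0004  0.0034]
[-0.0007  0.0034]
[-0.001   0.0033]
```

jog_arm:
  rows: [0.0011,0.0033,0,0,0,5,1,0.0008,0.0034,0,0,0,5,1,0.0005,0.0034,0,0,0,5,1,0.0002,0.0034,0,0,0,5,1,-0.0001,0.0034,0,0,0,5,1,-0.0004,0.0034,0,0,0,5,1,-0.0007,0.0034,0,0,0,5,1,-0.001,0.0033,0,0,0,5,1]

```text
time_s: 4.12
ee_pos: [0.5465, -0.0038, 0.1326]
eef_rot: [2.031, 1.57, -0.227]
force: [3.1, -1.2, -0.0]
grip_width: 0.0004
```

```bash
cat > look.py <<'E'
import sys
from h import *
k=sys.argv[1]
p,d=ctrl.camera("side"); np.save("side.npy",d)
u0,v0,w,h=(260,150,128,96)
cv2.imwrite(f"pics/side{k}c.png",cv2.resize(p[v0:v0+h,u0:u0+w,::-1],(800,600),interpolation=cv2.INTER_CUBIC))
E
python3 look.py 2; python3 arc.py 8 5
```

```text
[ 0.5463 -0.0033  0.1326] [ 2.9 -1.4 -0.1] r 0.039879361901903866 tipbear 19.83891083681136 ybear -39.02225949394986
[-0.0013  0.0032]
[-0.0016  0.0031]
[-0.0019  0.0029]
[-0.0021  0.0028]
[-0.0023  0.0026]
[-0.0026  0.0024]
[-0.0028  0.0021]
[-0.0029  0.0019]
```

View pics/side2c.png

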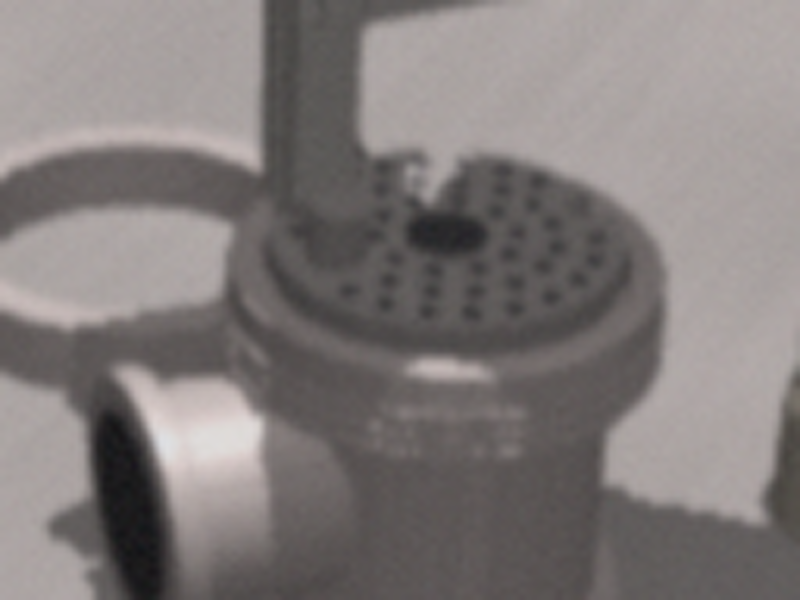

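Run:
```python
from h import *
for th in (45,51,57):
  a=np.radians(th); 
  for z in (.145,.127):
    u,v=proj("side",[.5088+.034*np.cos(a),-.0168+.034*np.sin(a),z]);print(th,z,(u-260)*6.25,(v-150)*6.25)
p=cv2.imread("pics/side2c.png");cv2.imwrite("pics/side2d.png",cv2.resize(cv2.convertScaleAbs(p[120:320,220:460],alpha=2.0,beta=-50),(720,600)))
```

```text
45 0.145 335.6267268773106 189.0682159006424
45 0.127 333.59252268968976 245.29936231885242
51 0.145 340.4822347520696 195.1178166280984
51 0.127 338.3823120009257 251.4686020630112
57 0.145 346.60544484229126 200.95242570955278
57 0.127 344.42426929649736 257.41831723819627
```

View pics/side2d.png

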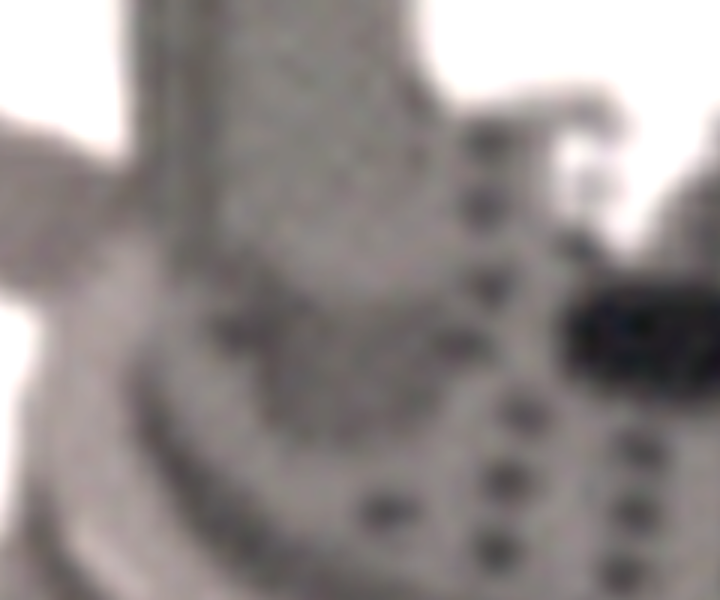

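The lug, at about (340,225) in the crop, sits in front of the fingertip at bearing ~52° as predicted, so the plate is turning. I'll continue.

jog_arm:
  rows: [-0.0013,0.0032,0,0,0,5,1,-0.0016,0.0031,0,0,0,5,1,-0.0019,0.0029,0,0,0,5,1,-0.0021,0.0028,0,0,0,5,1,-0.0023,0.0026,0,0,0,5,1,-0.0026,0.0024,0,0,0,5,1,-0.0028,0.0021,0,0,0,5,1,-0.0029,0.0019,0,0,0,5,1]

```text
time_s: 4.83
ee_pos: [0.5289, 0.0175, 0.1327]
eef_rot: [1.957, 1.569, 0.394]
force: [3.2, 0.4, -0.2]
grip_width: 0.0007
```

```bash
python3 look.py 3; python3 arc.py 8 4
```

```text
[0.5285 0.0178 0.1326] [2.2 2.5 0.1] r 0.0397725606127765 tipbear 60.33987124987911 ybear 0.8564826567920149
[-0.0025  0.0013]
[-0.0025  0.0011]
[-0.0026  0.0009]
[-0.0027  0.0007]
[-0.0027  0.0006]
[-0.0028  0.0004]
[-0.0028  0.0002]
[-0.0028 -0.    ]
```

View pics/side3c.png

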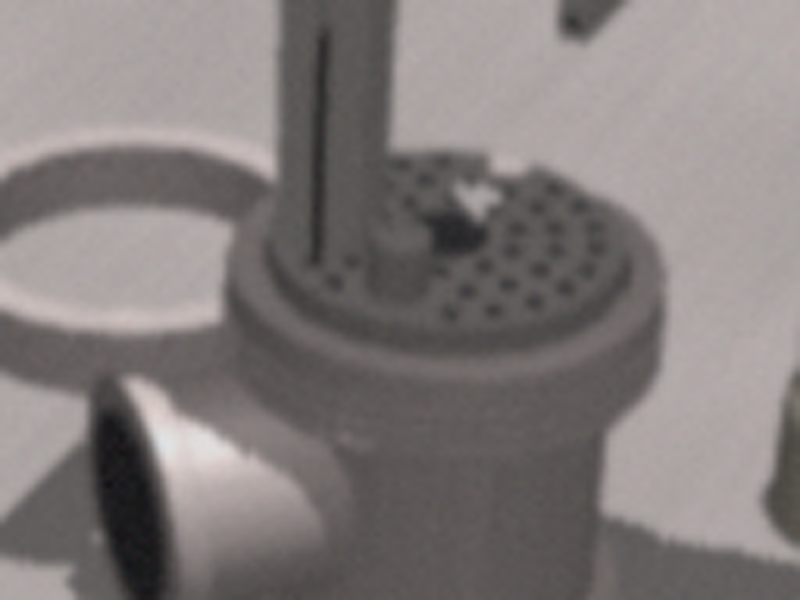

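jog_arm:
  rows: [-0.0025,0.0013,0,0,0,4,1,-0.0025,0.0011,0,0,0,4,1,-0.0026,0.0009,0,0,0,4,1,-0.0027,0.0007,0,0,0,4,1,-0.0027,0.0006,0,0,0,4,1,-0.0028,0.0004,0,0,0,4,1,-0.0028,0.0002,0,0,0,4,1,0,0,0,0,0,0,1]

```text
time_s: 5.55
ee_pos: [0.5099, 0.0227, 0.1326]
eef_rot: [2.398, 1.57, 1.322]
force: [0.8, 2.4, 1.1]
grip_width: 0.0003
```

```bash
python3 look.py 4; python3 arc.py 8 2
python3 - <<'E'
from h import *
X=cloud("side",np.load("side.npy"))[150:246,260:388].reshape(-1,3)
for th in (118,122,126,130):
  a=np.radians(th)
  u,v=proj("side",[.5088+.034*np.cos(a),-.0168+.034*np.sin(a),.145]);print(th,(u-260)*6.25,(v-150)*6.25)
E
```

```text
[0.51   0.0226 0.1325] [ 1.5  0.9 -0. ] r 0.039425512676863804 tipbear 88.23132937483906 ybear 28.136447405225653
[-0.0014  0.    ]
[-0.0014 -0.    ]
[-0.0014 -0.0001]
[-0.0014 -0.0001]
[-0.0014 -0.0002]
[-0.0014 -0.0002]
[-0.0013 -0.0003]
[-0.0013 -0.0003]
118 459.8625125054415 234.1079102479698
122 468.6840958868888 234.00746434512047
126 477.4160954952276 233.59473461365053
130 486.0114969363643 232.87214016246088
```

View pics/side4c.png

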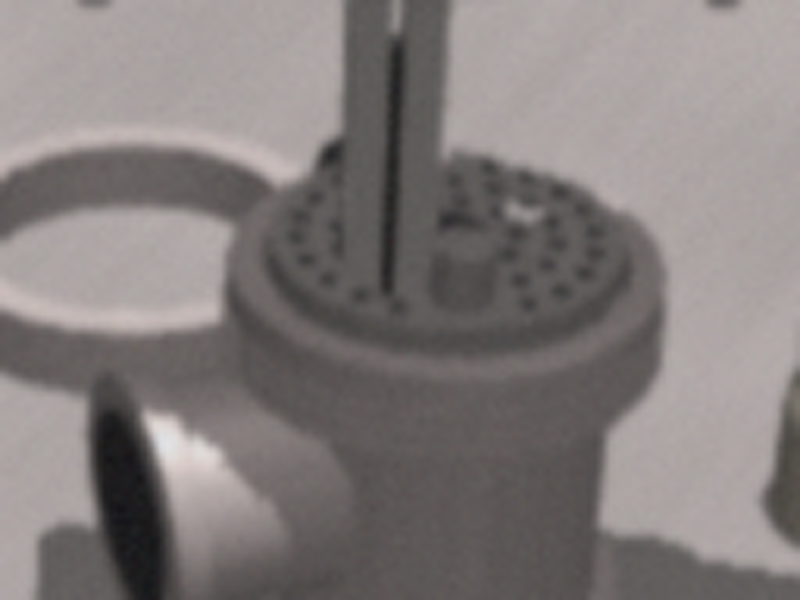

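Run:
```python
from h import *
ax=np.array([.5088,-.0168])
def b(P,ax=ax): d=P[:2]-ax; return np.degrees(np.arctan2(d[1],d[0])).round(1),np.hypot(*d).round(4)
for z in (.113,.117,.121): print(z,b(ray("top",330.3,212.8,z)),b(ray("side",260+333/6.25,150+152/6.25,z)))
print("flange mid", [b(ray("top",*c(x,y),z)) for x,y,z in [(121,142,.07),(121,142,.09)]])
# flange end corners in crop: (50,215) & (190,55)
for z in (.05,.07,.09): 
  P=ray("top",*c(42,215),z);Q=ray("top",*c(190,52),z);d=Q-P;print("throat normal",np.degrees(np.arctan2(d[1],d[0]))+90, b((P+Q)/2))
```

```text
0.113 (np.float64(-41.0), np.float64(0.0702)) (np.float64(-38.9), np.float64(0.0753))
0.117 (np.float64(-41.1), np.float64(0.0694)) (np.float64(-36.2), np.float64(0.0688))
0.121 (np.float64(-41.2), np.float64(0.0686)) (np.float64(-33.0), np.float64(0.0626))
flange mid [(np.float64(49.5), np.float64(0.0879)), (np.float64(51.0), np.float64(0.0857))]
throat normal 49.06001865286754 (np.float64(47.3), np.float64(0.0935))
throat normal 49.060018652867576 (np.float64(48.7), np.float64(0.0912))
throat normal 49.06001865286757 (np.float64(50.1), np.float64(0.089))
```

jog_arm:
  rows: [-0.0015,0,0,0,0,2.2,1,-0.0015,0,0,0,0,2.2,1,-0.0015,-0.0001,0,0,0,2.2,1,-0.0015,-0.0002,0,0,0,2.2,1,-0.0015,-0.0002,0,0,0,2.2,1,-0.0015,-0.0003,0,0,0,2.2,1,-0.0015,-0.0003,0,0,0,2.2,1,-0.0015,-0.0004,0,0,0,2.2,1]

```text
time_s: 6.27
ee_pos: [0.4982, 0.0211, 0.1325]
eef_rot: [2.059, 1.57, 1.287]
force: [0.2, 3.0, 1.1]
grip_width: 0.0006
```

```bash
python3 look.py 5; python3 arc.py 1 2
python3 - <<'E'
from h import *
for th in (134,136,138,140,142):
  a=np.radians(th)
  u,v=proj("side",[.5088+.034*np.cos(a),-.0168+.034*np.sin(a),.145]);print(th,(u-260)*6.25,(v-150)*6.25)
E
```

```text
[0.498  0.021  0.1325] [0.7 2.5 0. ] r 0.03931606784078674 tipbear 105.98498217348045 ybear 45.95114461742199
[-0.0013 -0.0004]
134 494.4241723631968 231.84392522167965
136 498.5478928709796 231.21702675853317
138 502.60919472832165 230.51612255704725
140 506.6026991162495 229.74223766606573
142 510.5231390566235 228.89650164249477
```

View pics/side5c.png

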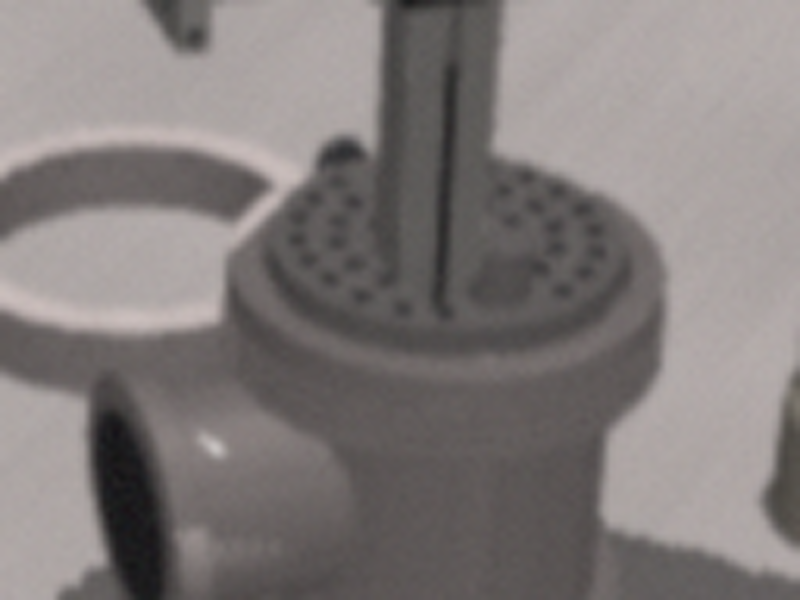

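jog_arm:
  rows: [0.005,0.0055,0,0,0,0,1,0.003,0.0035,0.005,0,0,0,1,0,0,0.02,0,0,0,1,0,0,0.03,0,0,0,1,-0.005,-0.03,0.02,0,0,0,1,-0.01,-0.036,0,0,0,0,1,-0.01,-0.036,0,0,0,0,1,-0.01,-0.036,0,0,0,0,1]

```text
time_s: 6.98
ee_pos: [0.4708, -0.1092, 0.2081]
eef_rot: [0.064, 1.57, -0.707]
force: [0.8, -0.3, -0.1]
grip_width: 0.0005
```

jog_arm:
  rows: [-0.01,-0.036,0,0,0,0,1,-0.01,-0.036,0,0,0,0,1,-0.01,-0.036,0,0,0,0,1,-0.01,-0.036,0,0,0,0,1,-0.01,-0.036,0,0,0,0,1,-0.01,-0.036,0,0,0,0,1,0,0,0,0,0,0,1]

```text
time_s: 7.57
ee_pos: [0.4095, -0.3288, 0.2074]
eef_rot: [-1.568, 1.57, -2.343]
force: [-0.4, 0.4, 0.1]
grip_width: 0.0005
```

```bash
cat > meas.py <<'E'
import sys
from h import *
k=sys.argv[1]
p,d=ctrl.camera("top"); np.save("top.npy",d); cv2.imwrite(f"pics/top{k}.png",p[:,:,::-1])
a=cv2.resize(p[190:280,255:355,::-1],(600,540),interpolation=cv2.INTER_CUBIC)
cv2.imwrite(f"pics/top{k}c.png",cv2.convertScaleAbs(a,alpha=1.4))
p,d=ctrl.camera("side"); np.save("side.npy",d)
cv2.imwrite(f"pics/side{k}c.png",cv2.resize(p[150:246,260:388,::-1],(800,600),interpolation=cv2.INTER_CUBIC))
E
python3 meas.py 6; python3 arc.py 1 1
```

```text
[ 0.4108 -0.3249  0.2073] [ 1.   0.8 -0.6] r 0.32326241332472894 tipbear -107.6460231026702 ybear 45.7093607244703
[ 0.0054 -0.0017]
```

View pics/top6c.png

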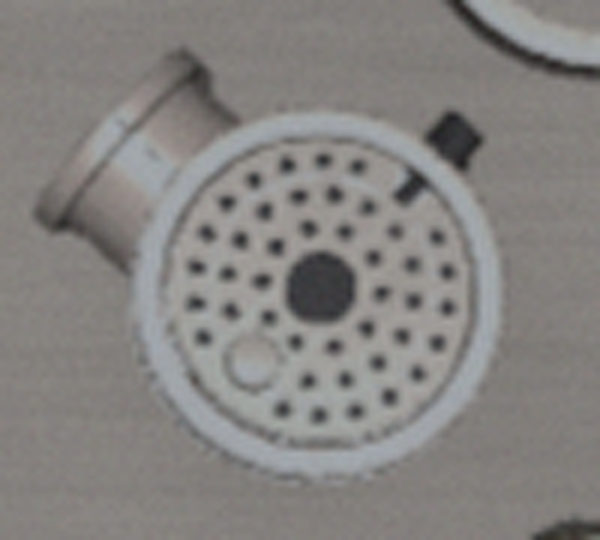

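View pics/side6c.png

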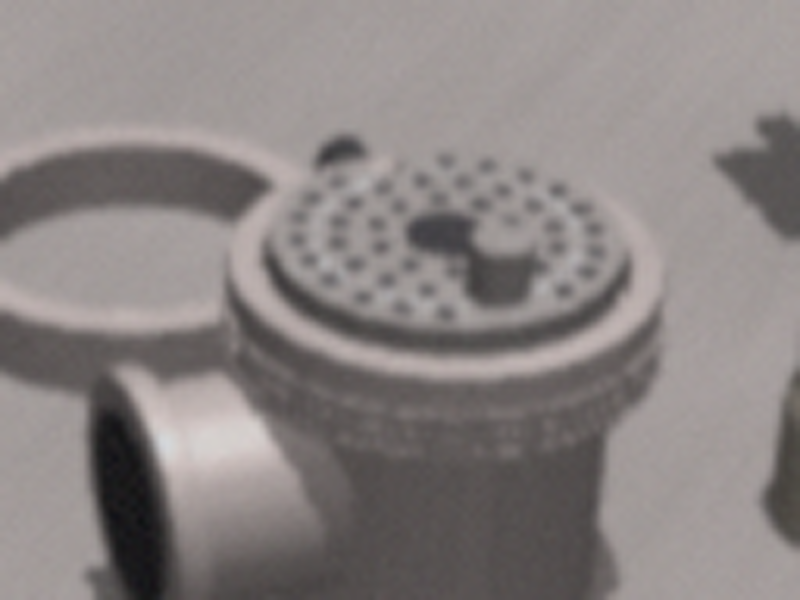

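Run:
```python
from h import *
p=cv2.imread("pics/top6.png")[205:235,305:345]
cv2.imwrite("pics/top6z.png",cv2.convertScaleAbs(cv2.resize(p,(800,600),interpolation=cv2.INTER_CUBIC),alpha=1.5))
P=lambda x,y,z:ray("top",*c(x,y),z)
A=P(320,287,.127)[:2]; 
for n,Q in [("pinhead",P(456,139,.114)),("pin inner",P(410,190,.113)),("lug",P(253,361,.145))]:
  d=Q[:2]-A;print(n,Q,np.degrees(np.arctan2(d[1],d[0])),np.hypot(*d))
```

```text
pinhead [ 0.56171506 -0.06335671  0.114     ] -41.70536794376995 0.06991449473729815
pin inner [ 0.54424224 -0.0479225   0.113     ] -41.83061096109986 0.046601439691169866
lug [0.48341208 0.00578055 0.145     ] 139.08876965644717 0.034544979529616604
```

View pics/top6z.png

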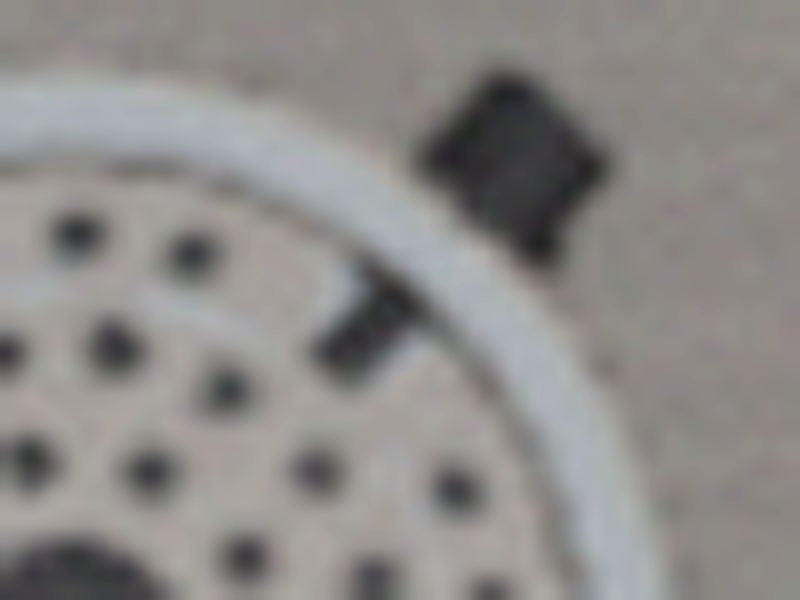

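In the zoom, the dark pin at about (370,325) lies inside the notch with a light gap on both sides. The bearings agree too: lug 139.1°, pin −41.8°, so the notch is within ~1° of the pin. I'll press on the lug top.

jog_arm:
  rows: [0.007,0.033,0,0,0,0,1,0.007,0.033,0,0,0,0,1,0.007,0.033,0,0,0,0,1,0.007,0.033,0,0,0,0,1,0.007,0.033,0,0,0,0,1,0.007,0.033,0,0,0,0,1,0.007,0.033,0,0,0,0,1,0.007,0.033,0,0,0,0,1]

```text
time_s: 8.33
ee_pos: [0.4671, -0.057, 0.2079]
eef_rot: [0.518, 1.57, -0.251]
force: [0.0, -0.4, -0.0]
grip_width: 0.0004
```

jog_arm:
  rows: [0.007,0.033,0,0,0,0,1,0.007,0.033,0,0,0,0,1,0,0,-0.015,0,0,0,1,0,0,-0.015,0,0,0,1,0,0,-0.01,0,0,0,1,0,0,0,0,0,0,1,0,0,0,0,0,0,1]

```text
time_s: 8.92
ee_pos: [0.4809, 0.0064, 0.1676]
eef_rot: [-2.438, 1.57, 3.076]
force: [-0.3, -0.8, 0.3]
grip_width: 0.0002
```

```bash
python3 arc.py 0 1
```

```text
[0.4809 0.0064 0.1676] [-0.3 -0.8  0.3] r 0.03624996559414086 tipbear 140.3055545960243 ybear 45.944995899656305
```

jog_arm:
  rows: [0.0024,-0.0007,-0.008,0,0,0,1,0,0,-0.008,0,0,0,1,0,0,-0.005,0,0,0,1,0,0,-0.001,0,0,0,1,0,0,-0.001,0,0,0,1,0,0,-0.001,0,0,0,1,0,0,0,0,0,0,1]

```text
time_s: 9.5
ee_pos: [0.4834, 0.0052, 0.1438]
eef_rot: [3.124, 1.571, 2.355]
force: [-2.4, 0.9, 5.3]
grip_width: 0.0003
```

jog_arm:
  rows: [0,0,-0.001,0,0,0,1,0,0,-0.001,0,0,0,1,0,0,-0.001,0,0,0,1,0,0,-0.001,0,0,0,1,0,0,0,0,0,0,1]

```text
time_s: 9.92
ee_pos: [0.4833, 0.0052, 0.1399]
eef_rot: [2.447, 1.571, 1.679]
force: [-2.5, 0.0, 6.7]
grip_width: 0.0007
```

jog_arm:
  rows: [0,0,-0.001,0,0,0,1,0,0,-0.0005,0,0,0,1,0,0,-0.0005,0,0,0,1,0,0,0,0,0,0,1]

```text
time_s: 10.25
ee_pos: [0.4833, 0.0053, 0.1379]
eef_rot: [2.509, 1.571, 1.74]
force: [-5.1, 0.8, 7.2]
grip_width: 0.0004
```

jog_arm:
  rows: [0,0,-0.0005,0,0,0,1,0,0,-0.0005,0,0,0,1,0,0,0,0,0,0,1]

```text
time_s: 10.5
ee_pos: [0.4834, 0.0055, 0.1376]
eef_rot: [1.505, 1.57, 0.736]
force: [-7.4, 3.0, 16.3]
grip_width: 0.0008
```

jog_arm:
  rows: [0,0,-0.0005,0,0,0,1,0,0,-0.0005,0,0,0,1,0,0,0,0,0,0,1]

```text
time_s: 10.75
ee_pos: [0.4836, 0.0057, 0.1373]
eef_rot: [1.432, 1.569, 0.663]
force: [-10.7, 4.0, 23.3]
grip_width: 0.0007
```

jog_arm:
  rows: [0,0,-0.0005,0,0,0,1,0,0,0,0,0,0,1]

```text
time_s: 10.92
ee_pos: [0.4836, 0.0058, 0.1371]
eef_rot: [1.44, 1.569, 0.671]
force: [-13.1, 5.6, 27.2]
grip_width: 0.0006
```

jog_arm:
  rows: [0,0,0.003,0,0,0,1,0,0,0.005,0,0,0,1,0,0,0.02,0,0,0,1,0,0,0.03,0,0,0,1,-0.007,-0.033,0.01,0,0,0,1,-0.007,-0.033,0,0,0,0,1,-0.007,-0.033,0,0,0,0,1,-0.007,-0.033,0,0,0,0,1]

```text
time_s: 11.58
ee_pos: [0.4549, -0.1281, 0.2033]
eef_rot: [0.355, 1.57, -0.414]
force: [0.6, 0.4, 0.4]
grip_width: 0.0008
```

jog_arm:
  rows: [-0.007,-0.033,0,0,0,0,1,-0.007,-0.033,0,0,0,0,1,-0.007,-0.033,0,0,0,0,1,-0.007,-0.033,0,0,0,0,1,-0.007,-0.033,0,0,0,0,1,-0.007,-0.033,0,0,0,0,1,0,0,0,0,0,0,1,0,0,0,0,0,0,1]

```text
time_s: 12.25
ee_pos: [0.4128, -0.3258, 0.2025]
eef_rot: [-3.137, 1.57, 2.375]
force: [0.1, 0.4, -0.9]
grip_width: 0.0005
```

```bash
python3 meas.py 7
python3 - <<'E'
from h import *
for n,(u0,u1,v0,v1) in {"top":(255,355,190,280),"side":(265,385,165,265)}.items():
  for f in (n+"0.npy",n+".npy"):
    X=cloud(n,np.load(f))[v0:v1,u0:u1].reshape(-1,3)
    r=np.hypot(X[:,0]-.5088,X[:,1]+.0168);z=X[:,2]
    m=(r>.012)&(r<.043)&(z>.1)&(z<.136); R=(r>.053)&(r<.060)&(z>.108)&(z<.128)
    L=(r<.045)&(r>.025)&(z>.1335)&(z<.155)
    print(f,"face",np.median(z[m]).round(4),"rim",np.median(z[R]).round(4),"lug",L.sum(),np.median(z[L]).round(4))
E
```

```text
top0.npy face 0.1286 rim 0.1214 lug 73 0.1465
top.npy face 0.1216 rim 0.1215 lug 67 0.1391
side0.npy face 0.1261 rim 0.1191 lug 86 0.1424
side.npy face 0.1191 rim 0.119 lug 59 0.1365
```

View pics/side7c.png

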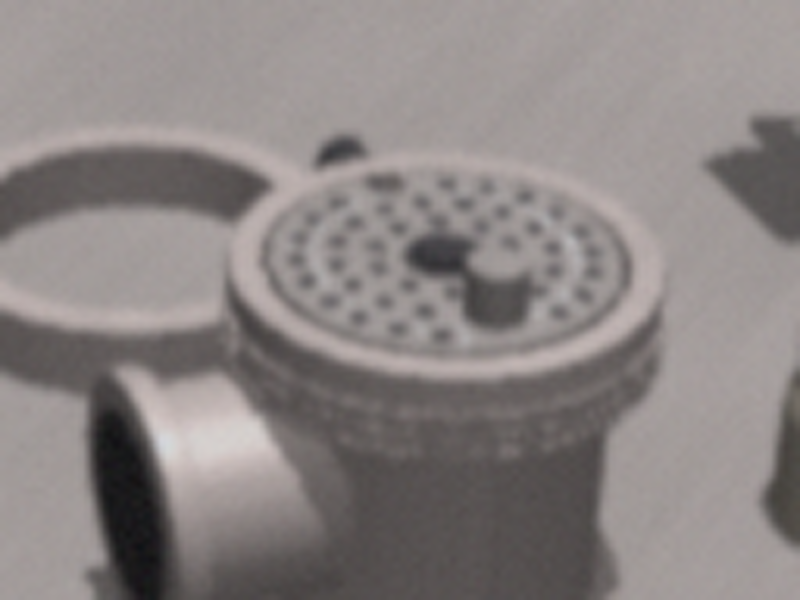

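View pics/top7.png

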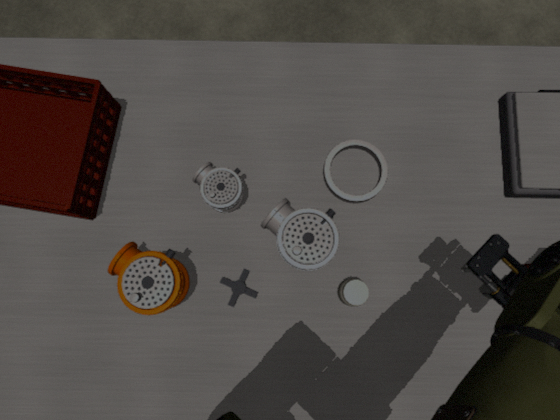

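The side crop shows the plate flush with the rim. Face and rim heights agree within 0.1 mm in both cameras, and the face is 7.0 mm lower than at the start. The top view shows the ring nut (355,170), jar (353,291) and knife (239,287) where they were, and the arm is clear.

```bash
python3 -c "
from station import ctrl
print(ctrl.hand_in())"
```

```text
the job is handed in; nothing more can be done
None
```

The plate is home: I turned it until its notch was over the pin, pressed it flush with the rim, and handed the job in at about 12.4 s with the arm clear.

- **Turning:** I pushed the lug about 128° anticlockwise with the shut fingertips, without gripping or lifting the plate. Before pressing, the top view showed the pin inside the notch with a gap on both sides, about 1° off centre.
- **Pressing:** I pressed on the lug's top. It went down at about 7 N, then bottomed out, and I stopped at about 27 N downward (about 31 N in all).
- **Last checks:** Both cameras put the face within 0.1 mm of the rim and 7.0 mm lower than at the start. The ring nut, jar and knife looked unmoved in the final top view.
- **Disagreements:** The two cameras differ by about 2.5 mm in absolute height, close to their stated calibration error. The side camera's reading of the pin bearing was 2–8° off the top camera's, so I used the top view. No check failed.

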